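# Find the courier case with the loose vial and show it to the scanner

## Task

Three sealed courier cases stand in the white pan ready to go out, but in one of them the steel-sleeved vial has come out of its foam: lift the cases clear of the pan one at a time and shake them briskly lengthwise, a few strokes to and fro, to find the one that rattles (feel it rattle even if it is the last one left). Leave the quiet ones standing upright in the pan and do not disturb the amber jar, the open vial or the column of cups. Log the rattling case by presenting it to the scanner, and finish still holding it there, off the worktop: upright and level, one labelled end pointing squarely at the scanner's window, centred on it, about a hand's breadth (10 cm) away.

Things in the scene. Friction and masses are not known exactly. Their poses are not given: they have to be found in the camera images.
- case_a_center (a point): first of 3 outwardly identical sealed courier cases: dark tub, light grey lid, 140 long x 56 wide x 72 mm high, 0.35 to 0.46 kg. Point: its centre, 36 mm above its underside; x along the length, z up. Starts upright in the pan, x roughly away from the robot. Grip across the 56 mm width at mid-length in the upper half (latches, 3 mm proud, lie 35 mm or more from the middle). Same striped label on both short ends
- case_b_center (a point): second such case, same size, point and axes. Each case holds one steel-sleeved vial of 0.20 kg. In two cases it is fast in foam and nothing moves. In the third (any of the three, unseen from outside, not told by weight) it slides freely along the length, 28 mm either way of the middle, and knocks on the end walls when shaken
- case_c_center (a point): third such case, same size, point and axes. In the rattling case a lengthwise tilt of 0.25 rad, or strokes to and fro lengthwise of 8 cm or more in about 0.35 s each, sends the vial from end to end. Kept level and moved slowly it stays at that end: its weight then pulls 0.055 N m about the case's middle, that way
- pan: white shallow sheet pan with a green mat, 378 (its x) x 225 (its y) x 22 mm high, fixed to the worktop. Origin: centre of its underside; x along its long side, which runs roughly left-right before the robot. The flat inside floor is 2 mm up and measures 342 x 188 mm. The cases stand in a row along its x, about 115 mm apart.
- scan_window (a point): centre of the dark red window, 52 x 52 mm, of a hands-free scanner on a round foot (100 mm wide, 163 mm high in all; head 76 mm wide), fixed to the worktop; the window is upright, 120 mm above the worktop. The scanner's x axis points from the window back into the scanner, so the window faces along -x; z is up.
- jar_center (a point): amber jar with white lid, 68 mm wide, 92 mm high, bystander; point at its centre, 46 mm up
- vial_center (a point): open amber vial with tablets, 35 mm wide, 82 mm high, bystander; point at its centre, 41 mm up
- cups_center (a point): column of nested paper cups, 38 mm wide, 100 mm high, light, bystander; point at its centre, 50 mm up
Mind the look-alikes: they are no part of the job. What is shaped like the part that bears case_b_center but red is not meant.

How it is judged (in metres and radians):
On the way, in this order (a step that is already met when the one before it is completed fails the run):
1. the case with the loose vial is off the pan and its vial has slid to the case's +x end (((distance between vial_loose_c0 and case_a_center below 0.05 m and height (world z) of case_a_center above 0.06 m and x of vial_loose_c0 in the frame of case_a_center above 0.015 m) or (distance between vial_loose_c0 and case_b_center below 0.05 m and height (world z) of case_b_center above 0.06 m and x of vial_loose_c0 in the frame of case_b_center above 0.015 m) or (distance between vial_loose_c0 and case_c_center below 0.05 m and height (world z) of case_c_center above 0.06 m and x of vial_loose_c0 in the frame of case_c_center above 0.015 m))), for 0.02 s.
2. still off the pan, the loose vial has been shaken to the -x end (((distance between vial_loose_c0 and case_a_center below 0.05 m and height (world z) of case_a_center above 0.06 m and x of vial_loose_c0 in the frame of case_a_center below -0.015 m) or (distance between vial_loose_c0 and case_b_center below 0.05 m and height (world z) of case_b_center above 0.06 m and x of vial_loose_c0 in the frame of case_b_center below -0.015 m) or (distance between vial_loose_c0 and case_c_center below 0.05 m and height (world z) of case_c_center above 0.06 m and x of vial_loose_c0 in the frame of case_c_center below -0.015 m))), for 0.02 s.
3. and back to the +x end (((distance between vial_loose_c0 and case_a_center below 0.05 m and height (world z) of case_a_center above 0.06 m and x of vial_loose_c0 in the frame of case_a_center above 0.015 m) or (distance between vial_loose_c0 and case_b_center below 0.05 m and height (world z) of case_b_center above 0.06 m and x of vial_loose_c0 in the frame of case_b_center above 0.015 m) or (distance between vial_loose_c0 and case_c_center below 0.05 m and height (world z) of case_c_center above 0.06 m and x of vial_loose_c0 in the frame of case_c_center above 0.015 m))), for 0.02 s.
At the end, for the whole second after the job is handed in: the rattling case is held, still, not touching the scanner: upright within 0.20 rad, length within 0.26 rad of the scanner's x axis, end 50 to 150 mm before the window, centred within 35 mm; both quiet cases stand upright (0.10 rad), released and still, on the pan's floor (((distance between vial_loose_c0 and case_a_center below 0.05 m and contact force between the fingers and case_a above 0.5 N and x of case_a_center in the frame of scan_window between -0.22 and -0.12 m and y of case_a_center in the frame of scan_window between -0.035 and 0.035 m and z of case_a_center in the frame of scan_window between -0.035 and 0.035 m and angle between the x axis of case_a_center and the x axis of scan_window, either way round below 0.26 rad and angle between case_a_center's own z axis and vertical below 0.2 rad and contact force between case_a and scanner below 0.2 N and linear speed of case_a below 0.03 m/s and (x of case_b_center in the frame of pan between -0.165 and 0.165 m and y of case_b_center in the frame of pan between -0.09 and 0.09 m and z of case_b_center in the frame of pan between 0.031 and 0.044 m and angle between case_b_center's own z axis and vertical below 0.1 rad and linear speed of case_b below 0.02 m/s and contact force between each of the arm, the fingers and case_b below 0.2 N) and (x of case_c_center in the frame of pan between -0.165 and 0.165 m and y of case_c_center in the frame of pan between -0.09 and 0.09 m and z of case_c_center in the frame of pan between 0.031 and 0.044 m and angle between case_c_center's own z axis and vertical below 0.1 rad and linear speed of case_c below 0.02 m/s and contact force between each of the arm, the fingers and case_c below 0.2 N)) or (distance between vial_loose_c0 and case_b_center below 0.05 m and contact force between the fingers and case_b above 0.5 N and x of case_b_center in the frame of scan_window between -0.22 and -0.12 m and y of case_b_center in the frame of scan_window between -0.035 and 0.035 m and z of case_b_center in the frame of scan_window between -0.035 and 0.035 m and angle between the x axis of case_b_center and the x axis of scan_window, either way round below 0.26 rad and angle between case_b_center's own z axis and vertical below 0.2 rad and contact force between case_b and scanner below 0.2 N and linear speed of case_b below 0.03 m/s and (x of case_a_center in the frame of pan between -0.165 and 0.165 m and y of case_a_center in the frame of pan between -0.09 and 0.09 m and z of case_a_center in the frame of pan between 0.031 and 0.044 m and angle between case_a_center's own z axis and vertical below 0.1 rad and linear speed of case_a below 0.02 m/s and contact force between each of the arm, the fingers and case_a below 0.2 N) and (x of case_c_center in the frame of pan between -0.165 and 0.165 m and y of case_c_center in the frame of pan between -0.09 and 0.09 m and z of case_c_center in the frame of pan between 0.031 and 0.044 m and angle between case_c_center's own z axis and vertical below 0.1 rad and linear speed of case_c below 0.02 m/s and contact force between each of the arm, the fingers and case_c below 0.2 N)) or (distance between vial_loose_c0 and case_c_center below 0.05 m and contact force between the fingers and case_c above 0.5 N and x of case_c_center in the frame of scan_window between -0.22 and -0.12 m and y of case_c_center in the frame of scan_window between -0.035 and 0.035 m and z of case_c_center in the frame of scan_window between -0.035 and 0.035 m and angle between the x axis of case_c_center and the x axis of scan_window, either way round below 0.26 rad and angle between case_c_center's own z axis and vertical below 0.2 rad and contact force between case_c and scanner below 0.2 N and linear speed of case_c below 0.03 m/s and (x of case_a_center in the frame of pan between -0.165 and 0.165 m and y of case_a_center in the frame of pan between -0.09 and 0.09 m and z of case_a_center in the frame of pan between 0.031 and 0.044 m and angle between case_a_center's own z axis and vertical below 0.1 rad and linear speed of case_a below 0.02 m/s and contact force between each of the arm, the fingers and case_a below 0.2 N) and (x of case_b_center in the frame of pan between -0.165 and 0.165 m and y of case_b_center in the frame of pan between -0.09 and 0.09 m and z of case_b_center in the frame of pan between 0.031 and 0.044 m and angle between case_b_center's own z axis and vertical below 0.1 rad and linear speed of case_b below 0.02 m/s and contact force between each of the arm, the fingers and case_b below 0.2 N)))); the arm keeps its last pose, push and grip.
It fails at once if the amber jar is shoved (more than 30 mm) or tipped (distance of jar_center from where it was at the start of the episode above 0.03 m or angle between jar_center's own z axis and vertical above 0.35 rad).
It fails at once if the open amber vial is shoved (more than 30 mm) or tipped (distance of vial_center from where it was at the start of the episode above 0.03 m or angle between vial_center's own z axis and vertical above 0.35 rad).
It fails at once if the column of paper cups is shoved (more than 30 mm) or tipped (distance of cups_center from where it was at the start of the episode above 0.03 m or angle between cups_center's own z axis and vertical above 0.35 rad).
It also fails if it takes over 70 s, if anything falls off the work surface, if the arm or the gripper's body presses on something with over 40 N, if the wrist force passes 120 N, or if a joint passes its speed limit or range.

## Robot

A 6-joint arm with a two-finger parallel gripper is mounted at the origin on a cart in front of the work surface, level with it; the furniture and walls round the work are solid. World frame = base frame: x ahead of the robot, y to its left, z up, the work surface at z = 0. Lengths are in mm, angles in rad, forces in N, time in s.
With the tool pointing down it reaches from about 325 to 850 mm from the base axis. Payload 15.5 kg.
Tool frame: the origin (TCP) lies at the very end of the fingers, on their centre line; the grasp point (between the pads) lies env.hold_point_z behind it (env.hold_point_z is the distance from the TCP to the grasp point, in mm); x points along the fingers, z is the direction in which the jaws open and shut, and the axes are right-handed (so a half turn about x gives the same grasp; the last joint's range is limited). The gripper opens to 91 mm and grips with 3 to 60 N. Pads are 32 mm wide; open, the fingers measure 118 mm over their backs; the gripper's body (76 mm by 178 mm) begins 60 mm behind the grasp point.
Start: joints at [-1.319, 0.494, 1.345, -0, 1.302, -0.096], TCP at [212.432, -587.791, 213.915] pointing down, gripper open.
Joint ranges: [-2.91, 2.91], [-0.82, 2.16], [0.22, 2.67], [-1.22, 4.37], [0.12, 2.79], [-3.08, 3.08]. Speed limits (rad/s): [1.89, 1.89, 2.57, 3.01, 3.01, 3.01].

## Interface

Orientations are given as a rotation vector (axis times angle).
In Python, from rig import env, viewer gives the robot as it stands.
- The arm moves only by the tool drive_tool, never from a script. Its argument "series" is a list of rows, each a list of 6 numbers: the shift along the tool's x, y, z in mm, then the turn, a rotation vector about the tool's x, y, z in rad. A call has 1 to 12 rows; each row is the pose to reach, as a shift and turn from the pose commanded when the call began, along the tool's axes at that moment; what a row does not reach only later rows make up. A row lasts 1/12 s, in which the tool goes at most 41.7 mm and 7.16 degrees, less where a joint would pass 70% of its speed; a pose out of reach is approached as far as the arm can. A call with a gripper value outside its range is refused whole. "jaw" is the closure, from 0 (fully open) to 1 (shut), set as the call begins (left out, the last holds). The fingers move at their own pace and stop on an object; "newtons" is the grip in N (left out, the last holds). Time passes only in rows, so rows that repeat a pose let the fingers close. It gives the time, the measured TCP pose, the force and the opening at its end, in the units of the state.
- env.read_state(): the state, without advancing time (a new reading comes with each control period).
- viewer.get_image(name): name is "scene" or "top" or "wrist"; returns the picture (400x640x3 uint8, red, green, blue); there is no depth.
- viewer.get_calibration(name): a dict with "fx", "fy", "cx", "cy" (pixels), "pose" (4x4, takes a point from camera to world coordinates); the wrist camera has in their place "tool_from_camera" (4x4, takes a point from camera to tool coordinates, whose origin is the TCP and whose axes are the tool frame's). Camera axes: x right, y down, z forward; pixel columns grow to the right and rows downward; lengths in mm; the calibration is good to about 2 mm. A picture is of the moment at which its call begins: read the wrist's pose just before it. get_calibration takes no time and is no camera call.
- env.finish_job(): hands the job in, once; it reports no verdict.
The state is a dict: "clock": time; "q": joint angles; "joint_velocities": joint speeds; "tau": joint torques, N m; "tcp_pos": TCP position; "tool_rot": TCP orientation; "force": force on the tool from outside, world axes, zero at the start; "moment": the same for the moment, N m; "width": finger opening in mm.
Only numpy, scipy, OpenCV 4.12 (cv2) and the standard library are available. Lean on these libraries where they do the work, as an engineer would, in place of code of your own. Each camera call takes 0.05 s, during which the arm holds its last target. There are 200 camera calls.

## Working session

There is one attempt and no reset: what is moved stays moved. The work goes in short steps, Python scripts to look and compute and a tool call to move; the robot and the scene stay as the last step left them, time stands still between calls to the robot, and variables do not carry over. Pictures are saved under pics/ and viewed, about 8 in all and at most 12, crops included, and the job is handed in when it is done.

Besides the shell and the picture viewer there is one more tool, called after "Emit:" by a JSON object that holds its "fn" and its "kwargs", one argument or row to a line. drive_tool: Moves the arm, as the interface text tells. Its arguments: {"type":"object","properties":{"series":{"type":"array","items":{"type":"array","items":{"type":"number"}}},"jaw":{"type":"number"},"newtons":{"type":"number"}},"required":["series"]}

```bash
mkdir -p pics; ls; python3 - <<'E'
from rig import env, viewer
import cv2
for n in("scene","top"):
    cv2.imwrite(f"pics/{n}0.png",viewer.get_image(n)[:,:,::-1])
    c=viewer.get_calibration(n);print(n,c)
print(viewer.get_calibration("wrist"));print(env.hold_point_z,env.read_state())
E
```

```text
pics
scene {'fx': 438.7676550811603, 'fy': 438.7676550811603, 'cx': 317.0177471666428, 'cy': 195.15645712692634, 'pose': array([[-5.79232077e-01, -4.33911205e-01,  6.90080624e-01,
        -3.73088464e+02],
       [-8.15012648e-01,  3.24510082e-01, -4.80049571e-01,
         6.26918793e+02],
       [-1.56392323e-02, -8.40484546e-01, -5.41609769e-01,
         8.33074060e+02],
       [ 0.00000000e+00,  0.00000000e+00,  0.00000000e+00,
         1.00000000e+00]])}
top {'fx': 461.2088573643777, 'fy': 461.2088573643777, 'cx': 321.31323204316897, 'cy': 192.36346584094957, 'pose': array([[ 1.02580205e-02, -9.92757045e-01,  1.19700552e-01,
         3.48984417e+02],
       [-9.99932745e-01, -1.08318696e-02, -4.14437764e-03,
        -5.84415879e+00],
       [ 5.41094087e-03, -1.19649988e-01, -9.92801391e-01,
         1.66854048e+03],
       [ 0.00000000e+00,  0.00000000e+00,  0.00000000e+00,
         1.00000000e+00]])}
{'fx': 325.13700238770133, 'fy': 325.13700238770133, 'cx': 324.84673558992694, 'cy': 198.2929814213317, 'tool_from_camera': array([[-9.42862856e-04, -2.58774929e-01,  9.65937186e-0
[... 235 characters left out ...]
e+00,  0.00000000e+00,
         1.00000000e+00]])}
18.8 {'clock': 0.1, 'q': array([-1.31951841e+00,  4.94171133e-01,  1.34603454e+00,  2.53503914e-05,
        1.30247110e+00, -9.54769202e-02]), 'joint_velocities': array([ 0.00044728, -0.00205607, -0.00146652,  0.0012708 ,  0.0009926 ,
       -0.000574  ]), 'tau': array([ 1.96941000e-03, -8.80242777e+01, -3.82543123e+01,  7.09345797e-02,
        4.82655759e-02, -1.30443428e-05]), 'tcp_pos': array([ 212.35082537, -587.4850565 ,  213.3784684 ]), 'tool_rot': array([ 0.95079695,  1.35435132, -0.94960089]), 'force': array([-0.29753004,  0.64197409, -0.85966318]), 'moment': array([ 0.02776437, -0.01041432, -0.01838889]), 'width': 91.53892217445451}
```

View pics/scene0.png

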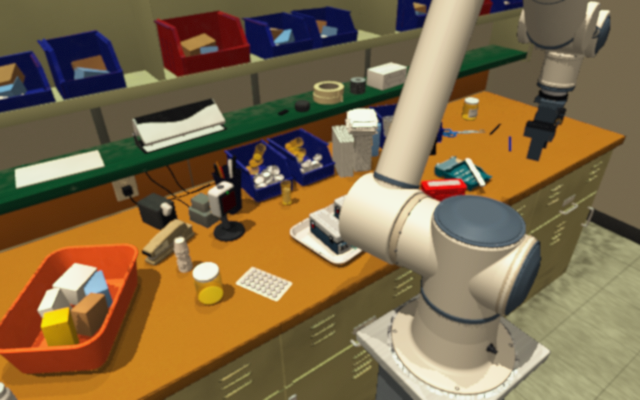

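View pics/top0.png

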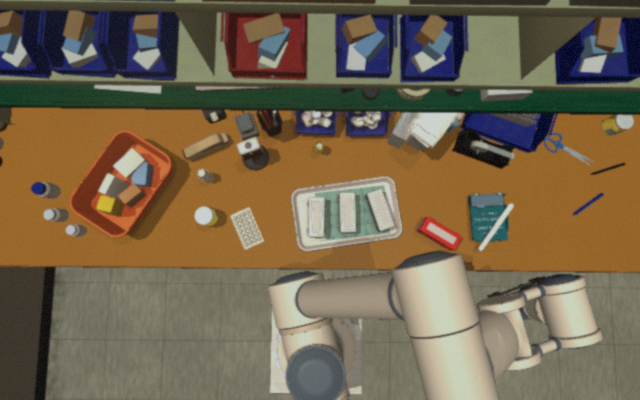

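The scene view shows the scanner at about (228,205), the jar at (208,283), and the pan partly hidden behind the arm. In the top view the pan is at (347,213) with cases at (316,216), (347,212) and (380,210). The scanner is at (250,150), the jar at (206,215), and small upright items at (204,175) and (319,148). Next I'll zoom in on the top view.

```bash
python3 - <<'E'
import cv2,numpy as np
i=cv2.imread("pics/top0.png")
c=cv2.resize(i[105:255,185:415],None,fx=3.45,fy=3.45,interpolation=cv2.INTER_CUBIC)
s=cv2.imread("pics/scene0.png")
d=cv2.resize(s[160:275,140:400],(793,351),interpolation=cv2.INTER_CUBIC)
cv2.imwrite("pics/topz.png",c)
cv2.imwrite("pics/scz.png",d)
E
cat > h.py <<'E'
import numpy as np
from scipy.spatial.transform import Rotation as R
from rig import env, viewer
def ray(cal,pose,u,v,z):
    d=pose[:3,:3]@np.array([(u-cal['cx'])/cal['fx'],(v-cal['cy'])/cal['fy'],1]); o=pose[:3,3]
    return o+d*(z-o[2])/d[2]
def top(u,v,z):
    c=viewer.get_calibration("top"); return ray(c,c['pose'],u,v,z)
def wpose(s):
    T=np.eye(4);T[:3,:3]=R.from_rotvec(s['tool_rot']).as_matrix();T[:3,3]=s['tcp_pos']
    return T@viewer.get_calibration("wrist")['tool_from_camera']
E
```

```text
(no output)
```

View pics/topz.png

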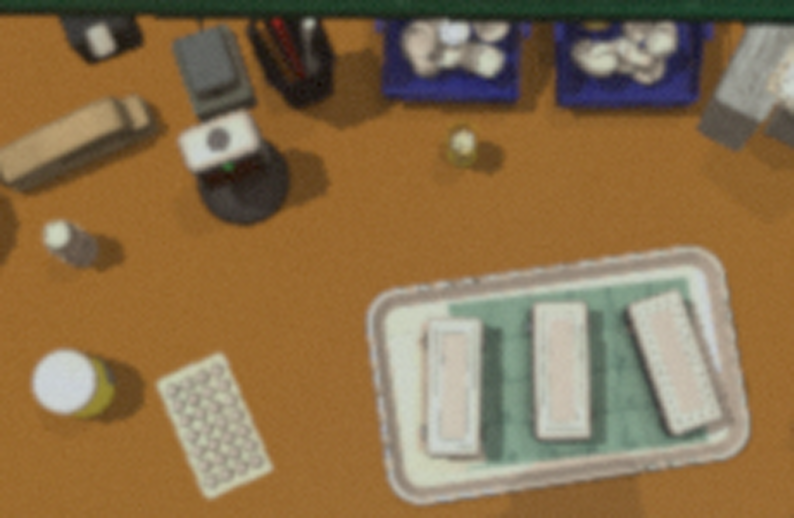

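View pics/scz.png

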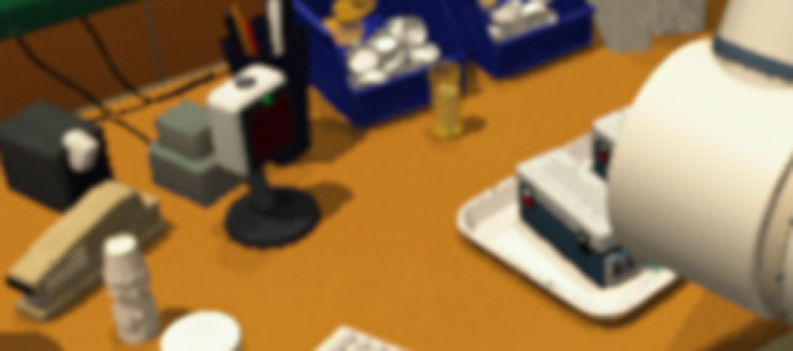

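The zoomed top view shows case tops at crop pixels (454,388), (561,370) and (675,362); the right-hand one is turned. The pan is slightly turned too. The scanner head's top is centred near (222,140) and its window faces down and slightly right. The vial is at (460,150), the cups at (68,240) and the jar at (68,380). In the scene zoom the dark red window is on the near right side of the scanner head.

```bash
python3 - <<'E'
from h import *
np.set_printoptions(precision=1,suppress=True)
f=lambda x,y,z:top(185+(x+.5)/3.45-.5,105+(y+.5)/3.45-.5,z)[:2]
for n,c in dict(c1=[(425,318),(483,320),(477,457),(428,453)],c2=[(533,303),(588,303),(588,438),(534,438)],c3=[(627,300),(680,290),(722,415),(675,435)]).items():
    p=np.array([f(*k,74) for k in c]); d=(p[0]+p[1]-p[2]-p[3])/2
    print(n,p.mean(0),np.hypot(*d),np.arctan2(d[1],d[0]))
p=np.array([f(*k,22) for k in [(375,290),(720,250),(748,455),(395,503)]]);print("pan",p.mean(0),p)
p=np.array([f(*k,163) for k in [(180,133),(250,110),(265,150),(190,172)]]);print("head",p.mean(0),p)
p=np.array([f(*k,10) for k in [(198,185),(290,180),(245,222)]]);print("foot",p)
print("jar",f(66,380,92),"cups",f(57,235,100),"vial",f(463,143,82))
s=env.read_state();print(R.from_rotvec(s['tool_rot']).as_matrix())
E
```

```text
c1 [456.2   4.9] 136.52096819296884 0.0005947502337682217
c2 [ 473.9 -102.8] 135.8981876662273 0.00724139840061065
c3 [ 485.7 -218.7] 138.05656175272205 0.32912884952119115
pan [ 474.3 -105. ] [[ 559.7   88.1]
 [ 605.9 -272.4]
 [ 392.3 -299.5]
 [ 339.5   63.7]]
head [684.6 230.7] [[692.2 270.7]
 [715.7 203.9]
 [676.4 188.4]
 [654.1 259.9]]
foot [[671.2 278. ]
 [677.7 180.8]
 [632.1 227.2]]
jar [457.5 388.5] cups [601.5 401.4] vial [703.6  -2.1]
[[-0.   0.9  0.3]
 [ 0.   0.3 -0.9]
 [-1.   0.  -0. ]]
```

```bash
cat >> h.py <<'E'
def go(x,y,z,yaw):
    """shift/turn (tool axes) to a tool-down pose with tool y at yaw from world x"""
    s=env.read_state(); A=R.from_rotvec(s['tool_rot']); c,n=np.cos(yaw),np.sin(yaw)
    B=R.from_matrix(np.array([[0,c,n],[0,n,-c],[-1,0,0]]))
    d=np.array([x,y,z])-s['tcp_pos']
    print('shift',np.round(A.inv().apply(d),1),'turn',np.round((A.inv()*B).as_rotvec(),4),'rows>',round(np.linalg.norm(d)/41.7,1))
E
python3 - <<'E'
from h import *
s=env.read_state();print(R.from_rotvec(s['tool_rot']).as_matrix().round(3))
go(486,-219,190,.329)
E
```

```text
[[-0.     0.94   0.34 ]
 [ 0.001  0.34  -0.94 ]
 [-1.     0.    -0.001]]
shift [  23.7  382.6 -253.5] turn [ 0.0177 -0.0011 -0.0001] rows> 11.0
```

Emit:
{"fn": "drive_tool", "kwargs": {
  "series": [
    [24,383,-253,0.018,0,0],
    [24,383,-253,0.018,0,0],
    [24,383,-253,0.018,0,0],
    [24,383,-253,0.018,0,0],
    [24,383,-253,0.018,0,0],
    [24,383,-253,0.018,0,0],
    [24,383,-253,0.018,0,0],
    [24,383,-253,0.018,0,0],
    [24,383,-253,0.018,0,0],
    [24,383,-253,0.018,0,0],
    [24,383,-253,0.018,0,0],
    [24,383,-253,0.018,0,0]
  ],
  "jaw": 0
}}

```text
clock: 1.1
tcp_pos: [489.5, -214.3, 189.4]
tool_rot: [0.962, 1.349, -0.959]
force: [-0.3, 0.7, -0.0]
width: 90.9
```

```bash
python3 - <<'E'
from h import *
import cv2
s=env.read_state()
im=viewer.get_image("wrist");T=wpose(s);np.save("T1.npy",T)
cv2.imwrite("pics/w1.png",im[:,:,::-1]);print(s['tcp_pos'])
E
```

```text
[ 489.51082637 -214.30785488  189.43587158]
```

View pics/w1.png

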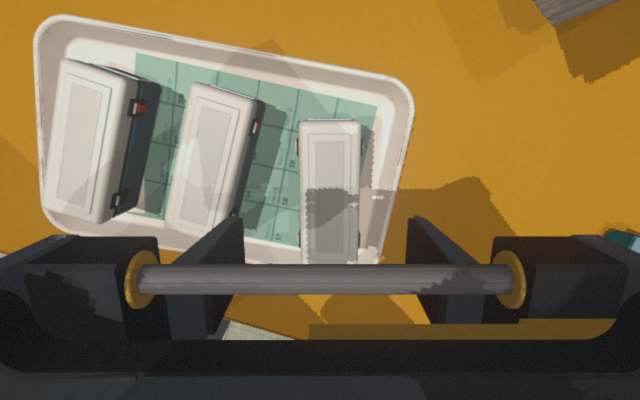

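The wrist view shows case c3 at columns 300–360 with its far edge at row 121, nearly aligned with the tool. c2's top corners are (200,83), (258,97) and (168,225); c1's are (68,60), (133,75), (105,220) and (50,207).

```bash
python3 - <<'E'
from h import *
np.set_printoptions(precision=1,suppress=True)
T=np.load("T1.npy");c=viewer.get_calibration("wrist")
f=lambda u,v,z=74:ray(c,T,u,v,z)[:2]
for n,q in dict(c1=[(66,60),(133,77),(105,222),(50,208)],c2=[(199,83),(257,98),(222,240),(167,225)],c3=[(300,121),(360,121),(360,262),(300,262)]).items():
    p=np.array([f(*k) for k in q]); d=(p[0]+p[1]-p[2]-p[3])/2
    e=((p[0]+p[1])/2); yaw=np.arctan2(d[1],d[0]); print(n,p.mean(0),np.hypot(*d),yaw,"wid",np.hypot(*(p[0]-p[1])),"from far end",e-70*d/np.hypot(*d))
p=np.array([f(*k,22) for k in [(38,25),(410,85),(375,262),(45,228)]]);print("pan",p)
go(486,-219,60,.329)
E
```

```text
c1 [462.8  -4.4] 133.6616574846935 0.005858949551382129 wid 54.43143970330874 from far end [459.6  -4.4]
c2 [ 481.  -109.6] 133.05158872826803 0.01925950595881237 wid 49.092656264651026 from far end [ 477.5 -109.7]
c3 [ 489.8 -218.9] 131.85854533886896 0.33735906616985256 wid 51.37532129713542 from far end [ 485.9 -220.2]
pan [[ 543.9   91. ]
 [ 609.2 -261.2]
 [ 420.6 -298.1]
 [ 339.5   60.9]]
shift [129.5  -2.9   1.8] turn [ 0. -0.  0.] rows> 3.1
```

Emit:
{"fn": "drive_tool", "kwargs": {
  "series": [
    [40,-3,2,0,0,0],
    [80,-3,2,0,0,0],
    [115,-3,2,0,0,0],
    [138,-3,2,0,0,0],
    [146,-3,2,0,0,0],
    [146,-3,2,0,0,0]
  ]
}}

```text
clock: 1.65
tcp_pos: [483.1, -222.6, 42.4]
tool_rot: [0.964, 1.35, -0.965]
force: [0.1, -0.1, 0.6]
width: 91.3
```

Emit:
{"fn": "drive_tool", "kwargs": {
  "series": [
    [0,0,0,0,0,0],
    [0,0,0,0,0,0],
    [0,0,0,0,0,0],
    [0,0,0,0,0,0],
    [0,0,0,0,0,0],
    [0,0,0,0,0,0],
    [0,0,0,0,0,0],
    [0,0,0,0,0,0]
  ],
  "jaw": 1,
  "newtons": 45
}}

```text
clock: 2.32
tcp_pos: [484.5, -222.3, 44.5]
tool_rot: [0.964, 1.347, -0.963]
force: [-1.5, 3.9, 12.4]
width: 55.5
```

Emit:
{"fn": "drive_tool", "kwargs": {
  "series": [
    [-8,0,0,0,0,0],
    [-30,0,0,0,0,0],
    [-60,0,0,0,0,0],
    [-90,0,0,0,0,0],
    [-110,0,0,0,0,0],
    [-110,0,0,0,0,0],
    [-110,0,0,0,0,0],
    [-110,0,0,0,0,0]
  ]
}}

```text
clock: 2.98
tcp_pos: [483.9, -222.2, 153.2]
tool_rot: [0.964, 1.348, -0.964]
force: [0.1, -0.8, -4.1]
width: 55.8
```

```bash
cat >> h.py <<'E'
def rd(tag):
    s=env.read_state(); r=R.from_rotvec(s['tool_rot']).inv()
    print(tag,round(s['clock'],2),s['tcp_pos'].round(1),'F',s['force'].round(2),'M_tool',r.apply(s['moment']).round(3),'w',round(s['width'],1))
E
python3 -c "
from h import *
rd('lift')"
```

```text
lift 2.98 [ 483.9 -222.2  153.2] F [ 0.06 -0.76 -4.12] M_tool [-0.047  0.014 -0.053] w 55.8
```

Emit:
{"fn": "drive_tool", "kwargs": {
  "series": [
    [0,25,0,0,0,0],
    [0,50,0,0,0,0],
    [0,15,0,0,0,0],
    [0,-20,0,0,0,0],
    [0,-50,0,0,0,0],
    [0,-15,0,0,0,0],
    [0,20,0,0,0,0],
    [0,50,0,0,0,0],
    [0,50,0,0,0,0],
    [0,50,0,0,0,0],
    [0,50,0,0,0,0],
    [0,50,0,0,0,0]
  ]
}}

```text
clock: 3.98
tcp_pos: [530.5, -206.3, 153.0]
tool_rot: [0.964, 1.349, -0.965]
force: [0.9, -0.2, -4.8]
width: 55.3
```

```bash
python3 -c "
from h import *
rd('plus')"
```

```text
plus 3.98 [ 530.5 -206.3  153. ] F [ 0.87 -0.15 -4.82] M_tool [ 0.024  0.018 -0.018] w 55.3
```

Emit:
{"fn": "drive_tool", "kwargs": {
  "series": [
    [0,-35,0,0,0,0],
    [0,-70,0,0,0,0],
    [0,-100,0,0,0,0],
    [0,-65,0,0,0,0],
    [0,-30,0,0,0,0],
    [0,0,0,0,0,0],
    [0,-35,0,0,0,0],
    [0,-70,0,0,0,0],
    [0,-100,0,0,0,0],
    [0,-100,0,0,0,0],
    [0,-100,0,0,0,0],
    [0,-100,0,0,0,0]
  ]
}}

```text
clock: 4.98
tcp_pos: [436.9, -239.0, 154.1]
tool_rot: [0.965, 1.346, -0.964]
force: [0.0, -0.5, -3.1]
width: 55.7
```

```bash
python3 -c "
from h import *
rd('minus')"
```

```text
minus 4.98 [ 436.9 -239.   154.1] F [ 0.02 -0.55 -3.13] M_tool [-0.055  0.006  0.013] w 55.7
```

```bash
cat >> h.py <<'E'
def avg(tag,n=8):
    M=[];F=[]
    for _ in range(n):
        viewer.get_image("top"); s=env.read_state()
        M.append(R.from_rotvec(s['tool_rot']).inv().apply(s['moment'])); F.append(s['force'])
    M=np.array(M); print(tag,s['clock'].__round__(2),'F',np.mean(F,0).round(2),'M',M.mean(0).round(3),'sd',M.std(0).round(3),'Mz',M[:,2].round(3),'w',round(s['width'],1))
E
python3 -c "
from h import *
avg('minus')"
```

```text
minus 5.38 F [ 0.11  0.01 -3.91] M [ 0.005 -0.01   0.006] sd [0.024 0.033 0.032] Mz [ 0.004 -0.01  -0.014  0.008 -0.015  0.076 -0.032  0.032] w 55.8
```

Emit:
{"fn": "drive_tool", "kwargs": {
  "series": [
    [0,35,0,0,0,0],
    [0,70,0,0,0,0],
    [0,100,0,0,0,0],
    [0,65,0,0,0,0],
    [0,30,0,0,0,0],
    [0,0,0,0,0,0],
    [0,35,0,0,0,0],
    [0,70,0,0,0,0],
    [0,100,0,0,0,0],
    [0,100,0,0,0,0],
    [0,100,0,0,0,0],
    [0,100,0,0,0,0]
  ]
}}

```text
clock: 6.38
tcp_pos: [531.3, -206.1, 153.5]
tool_rot: [0.963, 1.348, -0.964]
force: [-0.9, -0.1, -4.0]
width: 55.8
```

```bash
python3 -c "
from h import *
avg('plus')
go(486,-221,155,.337)"
```

```text
plus 6.78 F [ 0.09 -0.12 -3.74] M [-0.001  0.015 -0.026] sd [0.015 0.031 0.021] Mz [-0.049 -0.067 -0.025 -0.006 -0.014 -0.005 -0.03  -0.011] w 55.7
shift [ -1.  -47.7  -1. ] turn [-0.0086  0.      0.    ] rows> 1.1
```

Emit:
{"fn": "drive_tool", "kwargs": {
  "series": [
    [0,-25,0,0,0,0],
    [0,-50,0,0,0,0],
    [30,-50,0,0,0,0],
    [60,-50,0,0,0,0],
    [85,-50,0,0,0,0],
    [98,-50,0,0,0,0],
    [104,-50,0,0,0,0],
    [107,-50,0,0,0,0],
    [109,-50,0,0,0,0],
    [109,-50,0,0,0,0],
    [109,-50,0,0,0,0]
  ]
}}

```text
clock: 7.7
tcp_pos: [485.0, -222.8, 45.7]
tool_rot: [0.964, 1.346, -0.963]
force: [0.6, -0.2, -2.2]
width: 55.9
```

Emit:
{"fn": "drive_tool", "kwargs": {
  "series": [
    [0,0,0,0,0,0],
    [0,0,0,0,0,0],
    [0,0,0,0,0,0],
    [0,0,0,0,0,0],
    [0,0,0,0,0,0],
    [0,0,0,0,0,0]
  ],
  "jaw": 0
}}

```text
clock: 8.2
tcp_pos: [484.5, -222.6, 45.0]
tool_rot: [0.964, 1.347, -0.964]
force: [0.8, 0.0, -0.7]
width: 90.6
```

Emit:
{"fn": "drive_tool", "kwargs": {
  "series": [
    [-15,0,0,0,0,0],
    [-50,0,0,0,0,0],
    [-85,0,0,0,0,0],
    [-110,0,0,0,0,0],
    [-110,0,0,0,0,0]
  ]
}}

```text
clock: 8.62
tcp_pos: [486.6, -223.8, 159.7]
tool_rot: [0.963, 1.34, -0.962]
force: [1.1, -0.7, 0.5]
width: 91.4
```

```bash
python3 -c "
from h import *
import cv2
rd('free');avg('free',6)
go(476,-106,155,.01)
s=env.read_state();im=viewer.get_image('wrist');np.save('T2.npy',wpose(s));cv2.imwrite('pics/w2.png',im[:,:,::-1])"
```

```text
free 8.62 [ 486.6 -223.8  159.7] F [ 1.12 -0.65  0.48] M_tool [-0.014 -0.028  0.081] w 91.4
free 8.92 F [-0.16  0.04 -0.21] M [ 0.005  0.018 -0.018] sd [0.019 0.029 0.028] Mz [-0.026  0.004 -0.068 -0.035  0.002  0.015] w 91.0
shift [  -1.    30.1 -112.5] turn [ 0.3187 -0.0014  0.0016] rows> 2.8
```

View pics/w2.png

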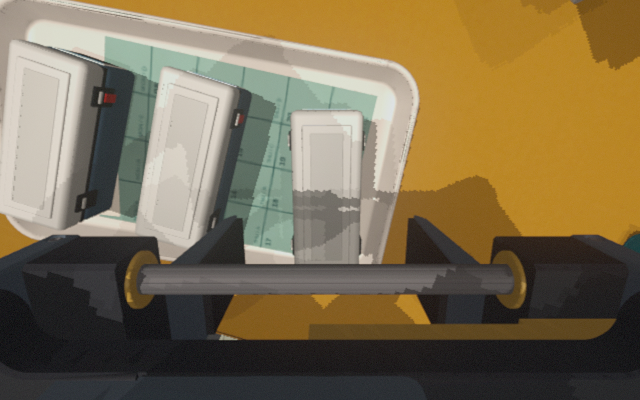

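c3 is back upright in the pan at columns 293–362, and c2 and c1 are undisturbed. c3's moment barely changed between ends (0.03 N m, against 0.11 expected for a loose vial), so it's probably quiet. Next is c2.

Emit:
{"fn": "drive_tool", "kwargs": {
  "series": [
    [0,10,-38,0.11,0,0],
    [0,20,-76,0.22,0,0],
    [0,30,-112,0.32,0,0],
    [30,30,-112,0.32,0,0],
    [60,30,-112,0.32,0,0],
    [90,30,-112,0.32,0,0],
    [108,30,-112,0.32,0,0],
    [111,30,-112,0.32,0,0],
    [111,30,-112,0.32,0,0]
  ]
}}

```text
clock: 9.72
tcp_pos: [475.7, -106.5, 42.8]
tool_rot: [1.202, 1.216, -1.204]
force: [0.2, 0.3, -0.6]
width: 90.9
```

Emit:
{"fn": "drive_tool", "kwargs": {
  "series": [
    [0,0,0,0,0,0],
    [0,0,0,0,0,0],
    [0,0,0,0,0,0],
    [0,0,0,0,0,0],
    [0,0,0,0,0,0],
    [0,0,0,0,0,0],
    [0,0,0,0,0,0],
    [0,0,0,0,0,0]
  ],
  "jaw": 1,
  "newtons": 45
}}

```text
clock: 10.38
tcp_pos: [476.9, -106.7, 44.5]
tool_rot: [1.203, 1.213, -1.202]
force: [-1.2, 3.2, 9.4]
width: 56.1
```

Emit:
{"fn": "drive_tool", "kwargs": {
  "series": [
    [-8,0,0,0,0,0],
    [-30,0,0,0,0,0],
    [-60,0,0,0,0,0],
    [-90,0,0,0,0,0],
    [-110,0,0,0,0,0],
    [-110,0,0,0,0,0],
    [-110,0,0,0,0,0]
  ]
}}

```text
clock: 10.97
tcp_pos: [477.0, -107.0, 154.8]
tool_rot: [1.203, 1.211, -1.202]
force: [-0.8, 0.1, -5.1]
width: 55.8
```

Emit:
{"fn": "drive_tool", "kwargs": {
  "series": [
    [0,25,0,0,0,0],
    [0,50,0,0,0,0],
    [0,15,0,0,0,0],
    [0,-20,0,0,0,0],
    [0,-50,0,0,0,0],
    [0,-15,0,0,0,0],
    [0,20,0,0,0,0],
    [0,50,0,0,0,0],
    [0,50,0,0,0,0],
    [0,50,0,0,0,0],
    [0,50,0,0,0,0],
    [0,50,0,0,0,0]
  ]
}}

```text
clock: 11.97
tcp_pos: [525.3, -106.1, 152.9]
tool_rot: [1.202, 1.216, -1.204]
force: [-0.0, 0.0, -2.9]
width: 55.6
```

```bash
python3 -c "
from h import *
rd('');avg('plus',8)"
```

```text
11.97 [ 525.3 -106.1  152.9] F [-0.01  0.01 -2.93] M_tool [ 0.037  0.012 -0.07 ] w 55.6
plus 12.37 F [ 0.22 -0.13 -4.18] M [-0.009  0.023 -0.074] sd [0.032 0.029 0.028] Mz [-0.02  -0.114 -0.086 -0.1   -0.046 -0.074 -0.089 -0.064] w 55.7
```

Emit:
{"fn": "drive_tool", "kwargs": {
  "series": [
    [0,-35,0,0,0,0],
    [0,-70,0,0,0,0],
    [0,-100,0,0,0,0],
    [0,-65,0,0,0,0],
    [0,-30,0,0,0,0],
    [0,0,0,0,0,0],
    [0,-35,0,0,0,0],
    [0,-70,0,0,0,0],
    [0,-100,0,0,0,0],
    [0,-100,0,0,0,0],
    [0,-100,0,0,0,0],
    [0,-100,0,0,0,0]
  ]
}}

```text
clock: 13.37
tcp_pos: [427.3, -107.6, 154.3]
tool_rot: [1.203, 1.212, -1.202]
force: [0.8, 0.5, -3.3]
width: 56.2
```

```bash
python3 -c "
from h import *
rd('');avg('minus',8)"
```

```text
13.37 [ 427.3 -107.6  154.3] F [ 0.75  0.51 -3.25] M_tool [0.031 0.025 0.051] w 56.2
minus 13.77 F [-0.54 -0.06 -3.85] M [-0.01   0.026  0.044] sd [0.035 0.03  0.024] Mz [0.032 0.032 0.048 0.089 0.059 0.061 0.012 0.021] w 56.2
```

c2 rattles: Mz went from −0.074 to +0.044 N m, a swing of 0.118 against 0.11 expected. One more set of strokes should bring the vial back to +x and confirm it.

Emit:
{"fn": "drive_tool", "kwargs": {
  "series": [
    [0,35,0,0,0,0],
    [0,70,0,0,0,0],
    [0,100,0,0,0,0],
    [0,65,0,0,0,0],
    [0,30,0,0,0,0],
    [0,0,0,0,0,0],
    [0,35,0,0,0,0],
    [0,70,0,0,0,0],
    [0,100,0,0,0,0],
    [0,100,0,0,0,0],
    [0,100,0,0,0,0],
    [0,100,0,0,0,0]
  ]
}}

```text
clock: 14.77
tcp_pos: [526.2, -106.2, 153.5]
tool_rot: [1.202, 1.215, -1.203]
force: [-0.8, -0.4, -4.4]
width: 55.8
```

```bash
python3 -c "
from h import *
rd('');avg('plus',8)
go(480,163,154,.32)"
```

```text
14.77 [ 526.2 -106.2  153.5] F [-0.79 -0.36 -4.39] M_tool [ 0.015  0.035 -0.118] w 55.8
plus 15.17 F [-0.17 -0.01 -4.1 ] M [ 0.001  0.022 -0.069] sd [0.026 0.019 0.038] Mz [-0.067 -0.027  0.001 -0.114 -0.118 -0.062 -0.071 -0.096] w 55.7
shift [   0.   -44.1 -269.8] turn [-0.3113  0.     -0.    ] rows> 6.6
```

Emit:
{"fn": "drive_tool", "kwargs": {
  "series": [
    [0,-5,-15,0,0,0],
    [0,-10,-45,0,0,0],
    [0,-15,-80,-0.05,0,0],
    [0,-22,-115,-0.1,0,0],
    [0,-28,-150,-0.15,0,0],
    [0,-34,-185,-0.2,0,0],
    [0,-40,-220,-0.25,0,0],
    [0,-44,-250,-0.29,0,0],
    [0,-44,-265,-0.31,0,0],
    [0,-44,-270,-0.31,0,0],
    [0,-44,-270,-0.31,0,0]
  ]
}}

```text
clock: 16.08
tcp_pos: [479.9, 164.3, 153.9]
tool_rot: [0.97, 1.344, -0.97]
force: [-0.4, -1.2, -3.1]
width: 55.7
```

```bash
python3 -c "
from h import *
import cv2
rd('')
s=env.read_state();im=viewer.get_image('wrist');np.save('T3.npy',wpose(s))
t=viewer.get_image('top');t=cv2.resize(t[110:245,190:390],(800,540),interpolation=cv2.INTER_CUBIC)
cv2.imwrite('pics/w3.png',im[:,:,::-1]);cv2.imwrite('pics/t3.png',t[:,:,::-1])"
```

```text
16.08 [479.9 164.3 153.9] F [-0.37 -1.15 -3.07] M_tool [ 0.007 -0.095 -0.06 ] w 55.7
```

View pics/w3.png

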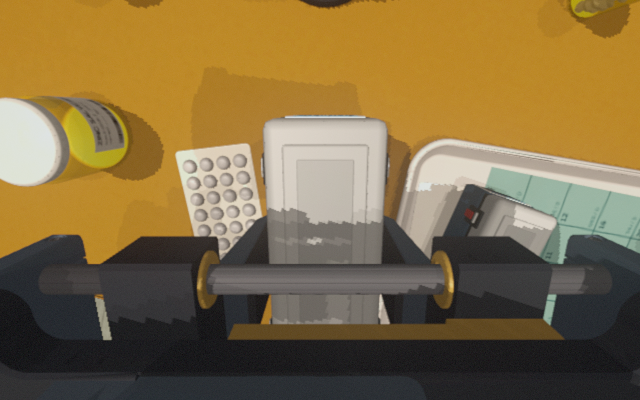

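View pics/t3.png

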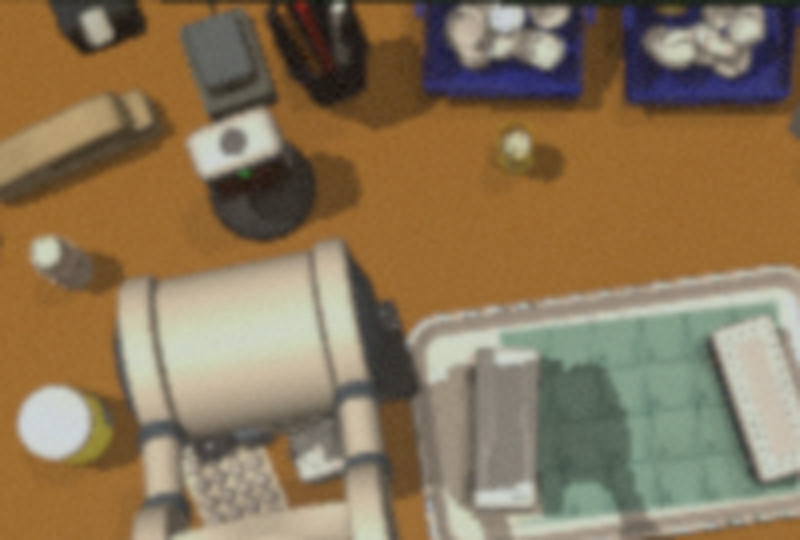

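The wrist view shows the held case level at columns 265–388. The scanner's foot just enters at (327,4), which is on the tool's centre line. In the top crop the scanner head's front edge runs (200,178)–(285,148), and c1 and c3 stand in the pan. The jar, vial and cups haven't moved. Next is the last correction.

```bash
python3 -c "
from h import *
f=lambda x,y,z:top(190+(x+.5)/4-.5,110+(y+.5)/4-.5,z)[:2]
a,b=f(200,178,163),f(285,148,163);print(a,b,np.arctan2((b-a)[0],-(b-a)[1]))
w=ray(viewer.get_calibration('wrist'),np.load('T3.npy'),326,6,3);print('foot front',w)
a2,b2=f(188,135,163),f(272,108,163);yaw=.32;x=np.array([np.cos(yaw),np.sin(yaw)])
for m in ((a+b)/2,w[:2]+x*40):
  d=m-env.read_state()['tcp_pos'][:2]; print('ahead',d@x,'left',d@[-x[1],x[0]])
print((a2+b2)/2)
m=(a+b)/2; t=m-170*x; print(m,t); go(t[0],t[1],126.5,.32)"
```

```text
[655.33284798 260.20773437] [681.50239672 190.41334702] 0.3587286328306207
foot front [634.44465171 214.61481455   3.        ]
ahead 198.36362830730178 left 0.2789988084398967
ahead 202.75076352707418 left 0.8129972559215157
[703.4788906  236.72242612]
[668.41762235 225.31054069] [507.04760128 171.83422539]
shift [27.4 28.4 -0.3] turn [-0.0018  0.0002  0.0001] rows> 0.9
```

Emit:
{"fn": "drive_tool", "kwargs": {
  "series": [
    [6,6,0,0,0,0],
    [13,13,0,0,0,0],
    [20,20,0,0,0,0],
    [25,25,0,0,0,0],
    [27,27,0,0,0,0],
    [27,27,0,0,0,0],
    [27,27,0,0,0,0],
    [27,27,0,0,0,0]
  ]
}}

```text
clock: 16.85
tcp_pos: [505.8, 171.6, 127.0]
tool_rot: [0.971, 1.343, -0.971]
force: [-0.3, -0.2, -4.5]
width: 55.9
```

```bash
python3 -c "
from h import *
import cv2
rd('')
s=viewer.get_image('scene');s=cv2.resize(s[150:300,150:400],(800,480),interpolation=cv2.INTER_CUBIC)
cv2.imwrite('pics/s4.png',s[:,:,::-1]);avg('end',4)"
```

```text
16.85 [505.8 171.6 127. ] F [-0.33 -0.22 -4.49] M_tool [-0.041 -0.052 -0.012] w 55.9
end 17.1 F [-0.41  0.09 -4.2 ] M [ 0.015  0.027 -0.046] sd [0.035 0.016 0.015] Mz [-0.024 -0.043 -0.065 -0.052] w 55.9
```

View pics/s4.png

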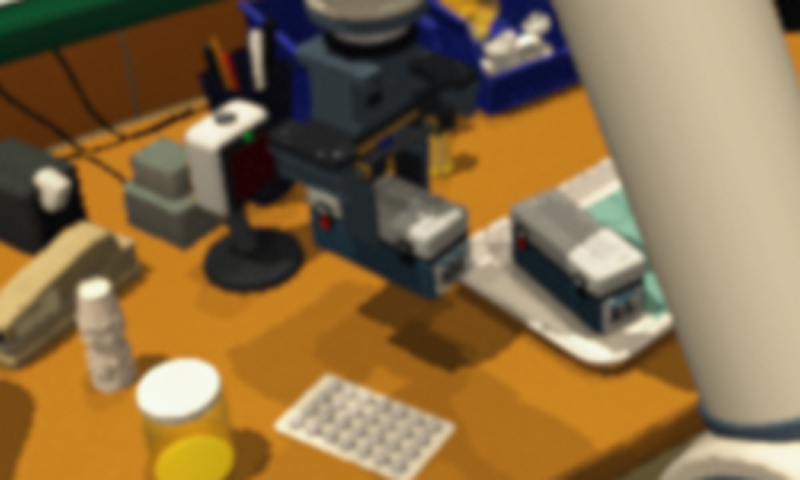

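The final view shows the case held upright at (390,235) with its end facing the scanner's window at about (250,170). The bystanders and c1 are standing. I'll cross-check the window position from this second camera, then hand in.

```bash
python3 -c "
from h import *
c=viewer.get_calibration('scene');w=ray(c,c['pose'],150+250/3.2,150+170/3.2,120)
d=(w-env.read_state()['tcp_pos'])[:2];x=np.array([np.cos(.33),np.sin(.33)])
a,l=d@x,d@[-x[1],x[0]];print(w,a,l)
if 140<a<200 and abs(l)<22: print(env.finish_job())"
```

```text
[656.59028189 228.93360943 120.        ] 161.12269898006883 5.3463807866282025
the job is handed in; nothing more can be done
None
```

The middle case is the one that rattles. I've handed the job in with that case held in front of the scanner window; the hand-in reports no verdict.

- **Finding it:** I shook the right-hand case first. Its lengthwise moment moved only about 0.03 N m between ends, against the 0.11 expected for a loose vial, so I put it back as quiet. The sensor noise is of similar size (about 0.03 per reading). The middle case gave −0.074, then +0.044, then −0.069 N m, so its vial slid to the +x end, the −x end and back. I didn't need to lift the left-hand case.
- **Final position:** the case is level, gripped at 45 N, with the fingers at 56 mm and not moving. Two cameras put its centre 171 mm (top) and 161 mm (scene) before the window, so its end is about 90–100 mm away. It is centred to about 5 mm sideways. My yaw estimates for the scanner ranged from 0.28 to 0.38 rad; the case is held at about 0.32, well inside the 0.26 rad tolerance.
- **Everything else:** no check failed. The top view taken just before the last small move showed both quiet cases standing in the pan. The jar, vial and cups were where they started in the last pictures.
- **Time:** about 17 s of the 70 s allowed.

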